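# Clamp a junction box with the ratchet lever

### The job

Set the loose white junction box upright on the bed of the bench clamp, in the middle between the sprung jaw and the far fence, and let go of it. Then work the clamp's ratchet lever back and forth by its black grip, notch by notch, until the jaw holds the box firmly against the fence, and stop there before it is overtightened and the plastic cracks; leave the jaw itself alone and the things lying around where they are.

Things in the scene. Friction and masses are not known exactly. Their poses are not given: they have to be found in the camera images.
- box_center (a point): Junction box, the loose work piece: white plastic with a grey lid and four screws on top, 60 x 60 mm square, 42 mm high, about 160 g, stands on the bench right of the clamp. This point is its centre, 21 mm above its underside; z up, x and y square to its sides.
- junction_box: The same junction box; origin at the centre of its underside, axes as for box_center.
- clamp: Grey base plate of the bench clamp, bolted to the bench, 15 mm thick. Origin on the bench under the axis of the toothed wheel; z up. The bed runs from the wheel along the clamp's -y, x = 0 being its middle line; jaw and then fence stand on it. The lever points roughly to the clamp's +y.
- bed (a point): Point on the top of the bed (15 mm above the bench), on its middle line, 140 mm from the wheel axis along the clamp's -y, 38 mm from the open jaw's face: a good place for the box's underside. The bed is 90 mm wide. The fence, a fixed steel block 80 x 24 x 40 mm, is bolted across the bed beyond; its face is 78 to 102 mm from the open jaw's face, a distance that is not measured: the box meets it by feel.
- wheel_top (a point): Centre of the top of the steel ratchet wheel (16 saw teeth, outer radius 42 mm), 53 mm above the bench. The lever turns above it about the same upright axis. One notch is 0.393 rad and drives the jaw's carriage 4.7 mm along the clamp's -y; a spring pawl keeps what is gained.
- jaw: Moving jaw: steel plate 66 x 8 x 40 mm on two sprung pins. Origin mid gripping face, which looks along the clamp's -y, 102 mm from the wheel axis at the start. When the box stops it, its springs yield 4 N/mm (about 18 N more clamping per notch), 22 mm at most, then solid. Proper clamping is 25 to 75 N, best about 50 N; above 100 N the box cracks. Do not push the jaw itself.
- grip: The lever's black upright grip: round post of 24 mm diameter, free above the arm (whose top is 66 mm above the bench) up to 132 mm above the bench. Origin at its centre, 99 mm above the bench, 120 mm from the wheel axis. It spins freely on the arm. Keep the force on it below 40 N; the lever's stops are firm rubber.
- lever (a joint): Lever angle, rad: 0 back stop, 1.05 forward stop; at q it points 0.5 - q rad counter-clockwise of the clamp's +y. Growing q (grip to the clamp's +x) drives, falling q is the free return; it stays where left. A stroke from below 0.08 to above 0.98 gains 2 notches. Grip force across the lever: free drive about 1 N, with the box clamped 1 N per 10 N of clamping (3 to 7 N when properly clamped).
- tray: Bystander: white open tray of cable clips, 140 x 220 x 50 mm, origin under its centre.
- screwdriver: Bystander: screwdriver lying on the bench, origin under its middle.
- socket: Bystander: white surface socket outlet, 75 x 75 x 30 mm, origin under its centre.
There are look-alikes about, which are no part of the job. What is shaped like the junction_box but green is not meant.

How it is judged (in metres and radians):
On the way, in this order (a step that is already met when the one before it is completed fails the run):
1. the junction box stands upright on the bed between jaw and fence, let go (x of box_center in the frame of clamp between -0.02 and 0.02 m and y of box_center in the frame of clamp between -0.19 and -0.125 m and z of box_center in the frame of clamp between 0.03 and 0.041 m and angle between box_center's own z axis and vertical below 0.08 rad and contact force between the fingers and junction_box below 0.1 N and contact force between jaw and junction_box below 5 N), for 0.2 s.
2. the lever has clamped the box between jaw and fence with more than 25 N (x of box_center in the frame of clamp between -0.02 and 0.02 m and y of box_center in the frame of clamp between -0.19 and -0.125 m and z of box_center in the frame of clamp between 0.03 and 0.041 m and angle between box_center's own z axis and vertical below 0.08 rad and contact force between jaw and junction_box above 25 N), for 0.2 s.
At the end, for the whole second after the job is handed in: The junction box stands upright (within 0.08 rad) and square (0.1 rad) on the bed, within 20 mm of its middle line, at rest, gripped between jaw and fence with 25 to 75 N; the lever is let go and still (all of step 2 and contact force between jaw and junction_box below 75 N and linear speed of junction_box below 0.01 m/s and velocity of joint lever between -0.1 and 0.1 rad/s and (angle between the x axis of box_center and the x axis of clamp, either way round below 0.1 rad or angle between the x axis of box_center and the y axis of clamp, either way round below 0.1 rad)); the robot touches nothing.
It fails at once if the box is crushed: more than 100 N between jaw and box (contact force between jaw and junction_box above 100 N).
It fails at once if more than 40 N on the lever's grip (contact force between anything else and grip above 40 N).
It fails at once if the robot pushes the jaw itself with more than 10 N (contact force between any of the fingers, the arm and jaw above 10 N).
It fails at once if a bystander is moved by more than 30 mm (distance of any of tray, screwdriver, socket from where it was at the start of the episode above 0.03 m).
It also fails if it takes over 72 s, if anything falls off the work surface, if the arm or the gripper's body presses on something with over 40 N, if the wrist force passes 120 N, or if a joint passes its speed limit or range.

### The arm

A 6-joint arm with a two-finger parallel gripper is mounted at the origin on the work surface. World frame = base frame: x ahead of the robot, y to its left, z up, the work surface at z = 0. Lengths are in mm, angles in rad, forces in N, time in s.
With the tool pointing down it reaches from about 325 to 850 mm from the base axis. Payload 15.5 kg.
Tool frame: the origin (TCP) lies at the centre of the arm's flange, where the gripper is bolted on; the fingertips stand 191 mm ahead of it and the grasp point (between the pads) lies 172 mm ahead of it (bot.tcp_to_grasp is the distance from the TCP to the grasp point, in mm); z points along the fingers, y is the direction in which the jaws open and shut (so a half turn about z gives the same grasp; the last joint's range is limited). The gripper opens to 91 mm and grips with 3 to 60 N. Pads are 32 mm wide; open, the fingers measure 118 mm over their backs; the gripper's body (76 mm by 178 mm) begins 60 mm behind the grasp point.
Start: joints at [1.095, 0.494, 1.345, -0, 1.302, -0.096], TCP at [231.705, 580.466, 404.715] pointing down, gripper open.
Joint ranges: [-2.91, 2.91], [-0.82, 2.16], [0.22, 2.67], [-1.22, 4.37], [0.12, 2.79], [-3.08, 3.08]. Speed limits (rad/s): [1.89, 1.89, 2.57, 3.01, 3.01, 3.01].

### API

Orientations are given as a unit quaternion [x, y, z, w].
In Python, from bench import bot gives the robot as it stands. The module is installed in compiled form; this text tells all that it offers.
- The arm moves only by the tool arm_command, never from a script. Its argument "plan" is a list of rows, each an object of numbers: "dx", "dy", "dz": the shift along the tool's x, y, z in units of 40 mm (1.0 is 40 mm); "rx", "ry", "rz": the turn, a rotation vector about the tool's x, y, z in units of 5 degrees (1.0 is 5 degrees); "fingers": the gripper's target within -1 to 1 (fully open at 1, half-way at 0, shut at -1). In form: [{"dx": .., "dy": .., "dz": .., "rx": .., "ry": .., "rz": .., "fingers": ..}, ...]. A call has 1 to 5 rows; each row shifts and turns the commanded pose from where the row before left it, along the tool's axes as they then stand; what a row does not reach is not made up. A row lasts 1/10 s, in which the tool goes at most 50 mm and 8.59 degrees, less where a joint would pass 70% of its speed; a pose out of reach is approached as far as the arm can. A call is refused whole if a number of a shift passes 1 or a number of a turn 1, either way. A call with a gripper value outside its range is refused whole. The fingers move at their own pace and stop on an object; "squeeze" is the grip in N (left out, the last holds). Time passes only in rows, so rows that do not move let the fingers close. It gives the time, the measured TCP pose, the force and the opening at its end, in the units of the state.
- bot.read_state(): the state, without advancing time (a new reading comes with each control period).
- bot.get_image(name): name is "scene" or "top"; returns the picture (480x640x3 uint8, red, green, blue); there is no depth.
- bot.calibration(name): a dict with "fx", "fy", "cx", "cy" (pixels), "cam_to_world" (4x4, takes a point from camera to world coordinates). Camera axes: x right, y up, looking along -z (the intrinsics and any distortion apply to the point x, -y, -z); pixel columns grow to the right and rows downward; lengths in mm; the calibration is good to about 2 mm. A picture is of the moment at which its call begins. calibration takes no time and is no camera call.
- bot.finish_job(): hands the job in, once; it reports no verdict.
The state is a dict: "t": time; "joints": joint angles; "dq": joint speeds; "effort": joint torques, N m; "tcp_pos": TCP position; "tool_rot": TCP orientation; "wrist_force": force on the tool from outside, world axes, zero at the start; "torque": the same for the moment, N m; "grip_width": finger opening in mm.
Only numpy, scipy, OpenCV 4.12 (cv2) and the standard library are available. Lean on these libraries where they do the work, as an engineer would, in place of code of your own. Each camera call takes 0.05 s, during which the arm holds its last target. There are 200 camera calls.

## Working session

There is one attempt and no reset: what is moved stays moved. The work goes in short steps, Python scripts to look and compute and a tool call to move; the robot and the scene stay as the last step left them, time stands still between calls to the robot, and variables do not carry over. Pictures are saved under pics/ and viewed, about 8 in all and at most 12, crops included, and the job is handed in when it is done.

Besides the shell and the picture viewer there is one more tool, called after "Request:" by a JSON object that holds its "op" and its "data", one argument or row to a line. arm_command: Moves the arm, as the interface text tells. Its arguments: {"type":"object","properties":{"plan":{"type":"array","items":{"type":"object","properties":{"dx":{"type":"number"},"dy":{"type":"number"},"dz":{"type":"number"},"rx":{"type":"number"},"ry":{"type":"number"},"rz":{"type":"number"},"fingers":{"type":"number"}}}},"squeeze":{"type":"number"}},"required":["plan"]}

```bash
mkdir -p pics
cat > h.py <<'E'
import numpy as np, cv2
from bench import bot
def px2w(name,u,v,z):
    c=bot.calibration(name); T=np.array(c["cam_to_world"])
    d=T[:3,:3]@np.array([(u-c["cx"])/c["fx"],-(v-c["cy"])/c["fy"],-1.0]); o=T[:3,3]
    return o+d*(z-o[2])/d[2]
def w2px(name,p):
    c=bot.calibration(name); T=np.array(c["cam_to_world"])
    q=T[:3,:3].T@(np.array(p,float)-T[:3,3]); return c["cx"]+c["fx"]*q[0]/-q[2], c["cy"]+c["fy"]*-q[1]/-q[2]
def snap(name,f):
    im=bot.get_image(name)[:,:,::-1].copy(); cv2.imwrite("pics/"+f,im); return im
E
python3 - <<'E'
from h import *
snap("top","t0.png");snap("scene","s0.png")
print(bot.read_state())
for n in("top","scene"):print(bot.calibration(n))
E
```

```text
{'t': 0.1, 'joints': array([ 1.09545873e+00,  4.94120737e-01,  1.34605960e+00,  1.38527864e-05,
        1.30248123e+00, -9.54756801e-02]), 'dq': array([-0.00060214, -0.00021584, -0.00232603, -0.00212205,  0.0006127 ,
        0.00118899]), 'effort': array([ 2.05943514e-03, -8.80235910e+01, -3.82549095e+01,  7.09103979e-02,
        4.82139678e-02, -5.85183579e-05]), 'tcp_pos': array([231.66719493, 580.34069849, 404.20120895]), 'tool_rot': array([ 1.88792877e-01,  9.82016784e-01, -5.10958203e-04, -1.56883017e-04]), 'wrist_force': array([-0.54990168,  0.41892927,  0.77981492]), 'torque': array([ 0.01714138,  0.038674  , -0.02733488]), 'grip_width': 91.07949284916087}
{'fx': 482.0351210878249, 'fy': 482.0351210878249, 'cx': 319.13080530198147, 'cy': 241.38918468214442, 'cam_to_world': array([[-1.56582648e-02,  9.90849044e-01, -1.34063382e-01,
         3.95195002e+02],
       [-9.99877112e-01, -1.54148532e-02,  2.85348593e-03,
        -3.96116953e+01],
       [ 7.60806448e-04,  1.34091588e-01,  9.90968651e-01,
         1.29557679e+03],
       [ 0.00000000e+00,  0.00000000e+00,  0.00000000e+00,
         1.00000000e+00]])}
{'fx': 475.1557005002613, 'fy': 475.1557005002613, 'cx': 331.6677347037606, 'cy': 237.64015442098545, 'cam_to_world': array([[ 4.34943254e-01, -5.80560340e-01,  6.88312470e-01,
         1.24058725e+03],
       [ 9.00452855e-01,  2.77873598e-01, -3.34620560e-01,
        -3.59894284e+02],
       [ 3.00356343e-03,  7.65333884e-01,  6.43626463e-01,
         7.11303672e+02],
       [ 0.00000000e+00,  0.00000000e+00,  0.00000000e+00,
         1.00000000e+00]])}
```

View pics/t0.png

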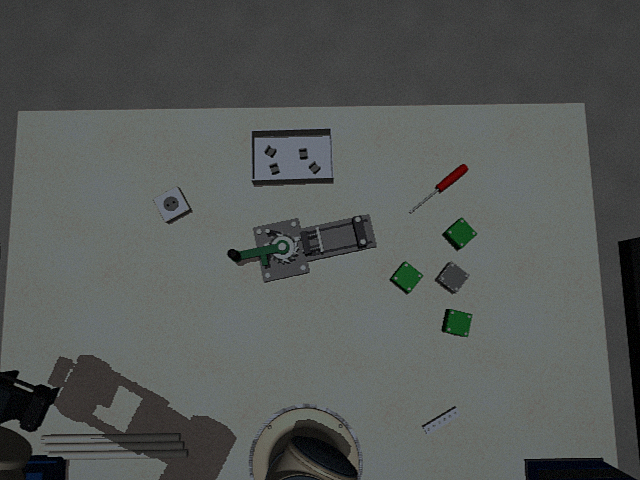

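View pics/s0.png

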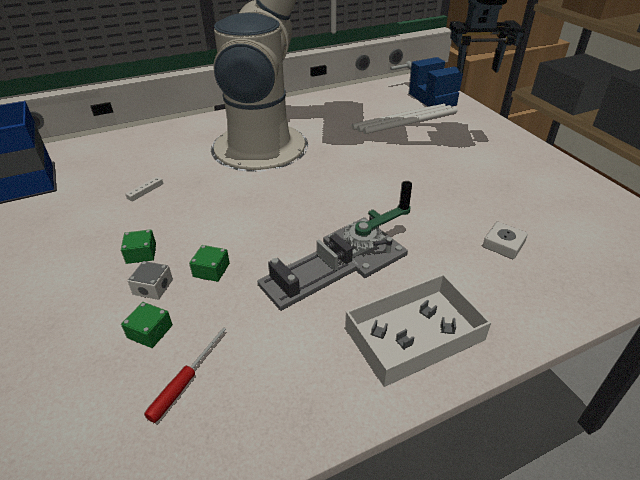

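The top view shows the grey-lidded box at about (452,277) among three green ones. The wheel is at (284,247), the grip at (234,256), the bed end at (372,232) and the tray at (292,157).

Run:
```python
from h import *
im=cv2.imread("pics/t0.png")
a=cv2.resize(im[200:300,225:385],None,fx=5,fy=5,interpolation=cv2.INTER_CUBIC)
b=cv2.resize(im[210:345,385:485],None,fx=5,fy=5,interpolation=cv2.INTER_CUBIC)
c=cv2.convertScaleAbs(a,alpha=1.7); cv2.imwrite("pics/c1.png",c)
# box lid
hsv=cv2.cvtColor(im,cv2.COLOR_BGR2HSV)
sub=np.zeros(im.shape[:2],np.uint8); sub[255:300,428:475]=1
m=((hsv[...,1]<60)&(hsv[...,2]<140)&(sub>0)).astype(np.uint8)
n,l,s,ce=cv2.connectedComponentsWithStats(m); i=1+np.argmax(s[1:,4]); print(s[i],ce[i], [im[277,452],im[250,430]])
ys,xs=np.where(l==i); r=cv2.minAreaRect(np.c_[xs,ys].astype(np.float32));print(r)
P=[px2w("top",*q,42) for q in cv2.boxPoints(r)]
print(np.round(P,1),np.round(np.mean(P,0),1))
for k in range(4):
  d=P[(k+1)%4]-P[k];print(np.linalg.norm(d),np.degrees(np.arctan2(d[1],d[0])))
g=((hsv[...,0]>45)&(hsv[...,0]<85)&(hsv[...,1]>120)).astype(np.uint8)
n,l,s,ce=cv2.connectedComponentsWithStats(g)
for k in range(1,n):
  if s[k,4]>200:
    ys,xs=np.where(l==k); r=cv2.minAreaRect(np.c_[xs,ys].astype(np.float32));print("g",r,np.round([px2w("top",*q,42)[:2] for q in cv2.boxPoints(r)]).tolist())
```

```text
[ 428  255   47   45 2089] [451.10052657 276.9530876 ] [array([56, 55, 53], dtype=uint8), array([106, 106, 104], dtype=uint8)]
((451.0, 277.0), (44.0, 46.0), 90.0)
[[ 524.4 -327.3   42. ]
 [ 522.6 -447.6   42. ]
 [ 408.4 -440.9   42. ]
 [ 410.3 -322.    42. ]] [ 466.4 -384.4   42. ]
120.30837075534109 -90.8925395605241
114.3645269039719 176.63536613324737
118.84543982309474 89.10348827439236
114.30253528919681 -2.632159334370104
g ((459.2113037109375, 233.6396026611328), (23.4660701751709, 25.738964080810547), 47.48955154418945) [[580.0, -366.0], [626.0, -419.0], [579.0, -458.0], [534.0, -405.0]]
g ((262.9705810546875, 254.88235473632812), (20.130456924438477, 53.35783767700195), 75.96376037597656) [[541.0, 178.0], [573.0, 43.0], [522.0, 30.0], [490.0, 165.0]]
g ((405.8896179199219, 276.91326904296875), (23.87037467956543, 24.03887176513672), 38.1572265625) [[463.0, -223.0], [512.0, -264.0], [473.0, -311.0], [425.0, -271.0]]
g ((456.2823486328125, 322.22943115234375), (26.465517044067383, 23.536958694458008), 12.52880859375) [[329.0, -351.0], [387.0, -367.0], [371.0, -433.0], [313.0, -416.0]]
```

View pics/c1.png

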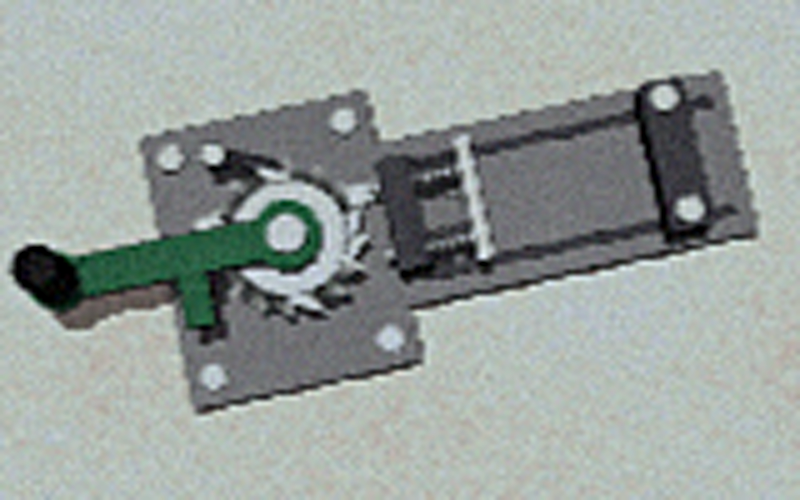

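Crop at 5x with offset (225,200): lever hub bolt at (287,232), jaw plate from (463,140) to (488,258), and fence block from x≈640 to 705. Bed end corners are at (718,72) and (757,235).

Run:
```python
from h import *
im=cv2.imread("pics/t0.png")
hsv=cv2.cvtColor(im,cv2.COLOR_BGR2HSV)
sub=np.zeros(im.shape[:2],np.uint8); sub[255:300,428:475]=1
m=((hsv[...,1]<60)&(hsv[...,2]<80)&(sub>0)).astype(np.uint8)
m=cv2.morphologyEx(m,cv2.MORPH_CLOSE,np.ones((3,3)))
n,l,s,ce=cv2.connectedComponentsWithStats(m); i=1+np.argmax(s[1:,4]); print(s[i],ce[i])
ys,xs=np.where(l==i); r=cv2.minAreaRect(np.c_[xs,ys].astype(np.float32));print(r)
P=[px2w("top",*q,42) for q in cv2.boxPoints(r)]
print(np.round(P,1).tolist(),np.round(np.mean(P,0),1))
for k in range(4):
  d=P[(k+1)%4]-P[k];print(np.linalg.norm(d),np.degrees(np.arctan2(d[1],d[0])))
f=lambda x,y,z:px2w("top",225+x/5,200+y/5,z)
print("hub",[f(287,232,z).round(1) for z in(66,72)])
c=[f(*q,15) for q in((143,140),(370,92),(422,360),(200,410))]
print("base",np.round(c,1).tolist())
bed=[f(718,72,15),f(757,235,15),f(415,308,15),f(375,143,15)];print("bed",np.round(bed,1).tolist())
for a,b in((1,0),(1,2),(0,3)):
  d=bed[b]-bed[a];print(np.degrees(np.arctan2(d[1],d[0])),np.linalg.norm(d))
for a,b in((0,1),(1,2),(3,2),(0,3)):
  d=c[b]-c[a];print('base',np.degrees(np.arctan2(d[1],d[0])),np.linalg.norm(d))
print("jaw top",f(463,138,55),f(488,258,55)," fence",f(640,90,55),f(668,235,55),f(680,85,55),f(708,225,55))
print("grip top",f(38,270,132))
# scene
im=cv2.imread("pics/s0.png")
print("scene hub?",)
for p in((365,228),):print(px2w("scene",*p,66))
cv2.imwrite("pics/c2.png",cv2.resize(im[170:310,110:420],None,fx=2.5,fy=2.5,interpolation=cv2.INTER_CUBIC))
```

```text
[435 261  34  34 645] [451.38139535 277.54573643]
((451.3829040527344, 277.6022033691406), (25.48590850830078, 25.973678588867188), 37.5685920715332)
[[458.7, -338.2, 42.0], [511.7, -382.1, 42.0], [470.3, -432.5, 42.0], [417.8, -388.5, 42.0]] [ 464.6 -385.3   42. ]
68.8172750998674 -39.64314036485509
65.22063726991504 -129.35631747689655
68.52658318596542 140.04503478730246
64.84982151084665 50.90305692303624
hub [array([550. ,  51.4,  66. ]), array([549.3,  51. ,  72. ])]
base [[607.5, 132.4, 15.0], [631.9, 10.0, 15.0], [486.7, -16.2, 15.0], [462.1, 101.9, 15.0]]
bed [[639.9, -178.1, 15.0], [550.9, -196.3, 15.0], [514.5, -12.8, 15.0], [604.0, 7.6, 15.0]]
11.596016485004291 90.88170190047799
101.20365830699379 187.12953790282307
100.9626012569517 189.14792911464139
base -78.75386879169943 124.79701032643607
base -169.77271729228727 147.46429297065393
base -78.1875479204277 120.55696851982269
base -168.1279335777042 148.64143416314784
jaw top [599.36259914 -39.76140254  55.        ] [536.20656816 -51.74909104  55.        ]  fence [ 623.34731405 -132.68654014   55.        ] [ 546.75406075 -145.29149426   55.        ] [ 625.67836785 -153.67304152   55.        ] [ 551.65778076 -166.18671343   55.        ]
grip top [524.99538753 167.50261143 132.        ]
scene hub?
[552.4357981   54.72036599  66.        ]
```

View pics/c2.png

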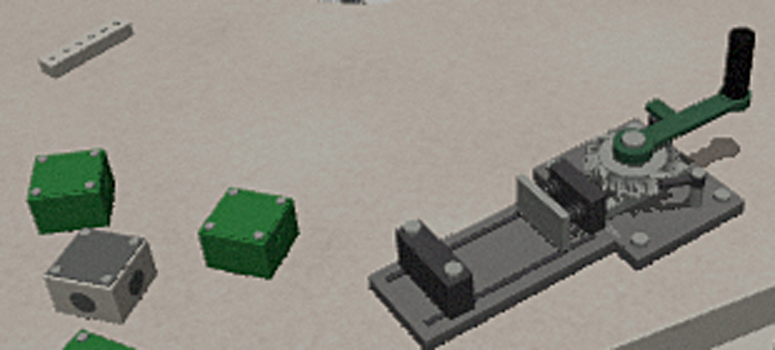

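Request:
{"op": "arm_command", "data": {
  "plan": [
    {"dx": -0.97, "dy": -0.77, "fingers": 1},
    {"dx": -0.97, "dy": -0.77},
    {"dx": -0.97, "dy": -0.77},
    {"dx": -0.97, "dy": -0.77},
    {"dx": -0.97, "dy": -0.77}
  ]
}}

```text
invalid input
```

Request:
{"op": "arm_command", "data": {
  "plan": [
    {"dx": -0.97, "dy": -0.77},
    {"dx": -0.97, "dy": -0.77},
    {"dx": -0.97, "dy": -0.77},
    {"dx": -0.97, "dy": -0.77},
    {"dx": -0.97, "dy": -0.77}
  ]
}}

```text
invalid input
```

Request:
{"op": "arm_command", "data": {
  "plan": [
    {"dx": -0.355, "dy": -0.97},
    {"dx": -0.355, "dy": -0.97},
    {"dx": -0.355, "dy": -0.97},
    {"dx": -0.355, "dy": -0.97},
    {"dx": -0.355, "dy": -0.97}
  ]
}}

```text
invalid input
```

Request:
{"op": "arm_command", "data": {
  "plan": [
    {"dx": -0.355, "dy": -0.97},
    {"dx": -0.355, "dy": -0.97},
    {"dx": -0.355, "dy": -0.97},
    {"dx": -0.355, "dy": -0.97},
    {"dx": -0.355, "dy": -0.97}
  ]
}}

```text
invalid input
```

Request:
{"op": "arm_command", "data": {
  "plan": [
    {"dx": -0.355, "dy": -0.97},
    {"dx": -0.355, "dy": -0.97},
    {"dx": -0.355, "dy": -0.97},
    {"rz": 1},
    {"rz": 1}
  ]
}}

```text
invalid input
```

Request:
{"op": "arm_command", "data": {
  "plan": [
    {"dx": -0.97, "dy": -0.77, "dz": 0, "rx": 0, "ry": 0, "rz": 0, "fingers": 1},
    {"dx": -0.97, "dy": -0.77, "dz": 0, "rx": 0, "ry": 0, "rz": 0, "fingers": 1},
    {"dx": -0.97, "dy": -0.77, "dz": 0, "rx": 0, "ry": 0, "rz": 0, "fingers": 1},
    {"dx": -0.97, "dy": -0.77, "dz": 0, "rx": 0, "ry": 0, "rz": 0, "fingers": 1},
    {"dx": -0.97, "dy": -0.77, "dz": 0, "rx": 0, "ry": 0, "rz": 0, "fingers": 1}
  ]
}}

```text
t: 0.6
tcp_pos: [355.2, 363.7, 404.6]
tool_rot: [0.189, 0.982, -0.0, -0.0]
wrist_force: [0.6, -0.4, -0.2]
grip_width: 91.4
```

Request:
{"op": "arm_command", "data": {
  "plan": [
    {"dx": -0.97, "dy": -0.77, "dz": 0, "rx": 0, "ry": 0, "rz": 0, "fingers": 1},
    {"dx": -0.97, "dy": -0.77, "dz": 0, "rx": 0, "ry": 0, "rz": 0, "fingers": 1},
    {"dx": -0.97, "dy": -0.77, "dz": 0, "rx": 0, "ry": 0, "rz": 0, "fingers": 1},
    {"dx": -0.97, "dy": -0.77, "dz": 0, "rx": 0, "ry": 0, "rz": 0, "fingers": 1},
    {"dx": -0.97, "dy": -0.77, "dz": 0, "rx": 0, "ry": 0, "rz": 0, "fingers": 1}
  ]
}}

```text
t: 1.1
tcp_pos: [478.4, 148.6, 404.7]
tool_rot: [0.189, 0.982, -0.0, -0.0]
wrist_force: [0.9, 0.7, 0.8]
grip_width: 91.3
```

Request:
{"op": "arm_command", "data": {
  "plan": [
    {"dx": -0.355, "dy": -0.97, "dz": 0, "rx": 0, "ry": 0, "rz": 0, "fingers": 1},
    {"dx": -0.355, "dy": -0.97, "dz": 0, "rx": 0, "ry": 0, "rz": 0, "fingers": 1},
    {"dx": -0.355, "dy": -0.97, "dz": 0, "rx": 0, "ry": 0, "rz": 0, "fingers": 1},
    {"dx": -0.355, "dy": -0.97, "dz": 0, "rx": 0, "ry": 0, "rz": 0, "fingers": 1},
    {"dx": -0.355, "dy": -0.97, "dz": 0, "rx": 0, "ry": 0, "rz": 0, "fingers": 1}
  ]
}}

```text
t: 1.6
tcp_pos: [471.5, -57.6, 404.6]
tool_rot: [0.189, 0.982, 0.0, -0.0]
wrist_force: [0.9, 1.2, -0.5]
grip_width: 91.4
```

Request:
{"op": "arm_command", "data": {
  "plan": [
    {"dx": -0.355, "dy": -0.97, "dz": 0, "rx": 0, "ry": 0, "rz": 0, "fingers": 1},
    {"dx": -0.355, "dy": -0.97, "dz": 0, "rx": 0, "ry": 0, "rz": 0, "fingers": 1},
    {"dx": -0.355, "dy": -0.97, "dz": 0, "rx": 0, "ry": 0, "rz": 0, "fingers": 1},
    {"dx": -0.355, "dy": -0.97, "dz": 0, "rx": 0, "ry": 0, "rz": 0, "fingers": 1},
    {"dx": -0.355, "dy": -0.97, "dz": 0, "rx": 0, "ry": 0, "rz": 0, "fingers": 1}
  ]
}}

```text
t: 2.1
tcp_pos: [465.5, -264.1, 404.6]
tool_rot: [0.189, 0.982, 0.0, -0.0]
wrist_force: [0.6, 0.4, 0.1]
grip_width: 90.9
```

Request:
{"op": "arm_command", "data": {
  "plan": [
    {"dx": -0.355, "dy": -0.97, "dz": 0, "rx": 0, "ry": 0, "rz": 0, "fingers": 1},
    {"dx": -0.355, "dy": -0.97, "dz": 0, "rx": 0, "ry": 0, "rz": 0, "fingers": 1},
    {"dx": 0, "dy": 0, "dz": 0.5, "rx": 0, "ry": 0, "rz": 1, "fingers": 1},
    {"dx": 0, "dy": 0, "dz": 0.5, "rx": 0, "ry": 0, "rz": 1, "fingers": 1},
    {"dx": 0, "dy": 0, "dz": 0.5, "rx": 0, "ry": 0, "rz": 1, "fingers": 1}
  ]
}}

```text
t: 2.6
tcp_pos: [463.2, -345.4, 343.7]
tool_rot: [0.317, 0.948, 0.0, -0.0]
wrist_force: [-0.1, -0.3, -0.6]
grip_width: 91.1
```

Run:
```python
from h import *
im=snap("scene","s1.png"); t=snap("top","t1.png")
s=bot.read_state(); print(s["tcp_pos"],s["t"],s["joints"])
a=cv2.resize(im[200:360,80:290],None,fx=3,fy=3,interpolation=cv2.INTER_CUBIC)
cv2.imwrite("pics/c3.png",a)
# scene estimate of box centre using lid px by eye from c2
for q in((144.8,262),(172.8,266),(160.8,288),(128.8,283.2),(151.8,274.8)):print(px2w("scene",*q,42).round(1))
```

```text
[ 462.85285601 -344.59333773  342.2884707 ] 2.7 [-7.43441863e-01  4.95465975e-01  1.53939928e+00  3.90264021e-06
  1.11143730e+00 -1.67073809e+00]
[ 428.9 -392.9   42. ]
[ 465.8 -343.4   42. ]
[ 518.4 -377.1   42. ]
[ 478.1 -431.2   42. ]
[ 473.5 -386.5   42. ]
```

View pics/c3.png

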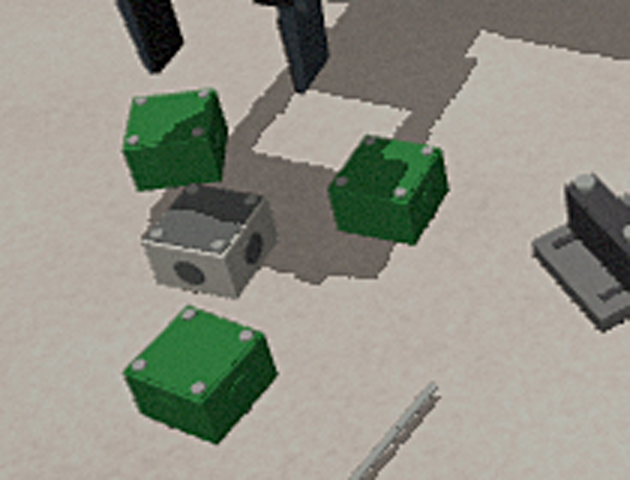

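Box lid in the crop (3x, offset 80,200): corners near (187,184), (275,197), (228,255) and (143,237), so its centre is about (468,-387) with yaw about 51°. There is free space for the fingers on both sides.

Request:
{"op": "arm_command", "data": {
  "plan": [
    {"dx": 0, "dy": 0, "dz": 0, "rx": 0, "ry": 0, "rz": 0.5, "fingers": 1},
    {"dx": -0.77, "dy": -0.74, "dz": 0, "rx": 0, "ry": 0, "rz": 0, "fingers": 1},
    {"dx": 0, "dy": 0, "dz": 0.9, "rx": 0, "ry": 0, "rz": 0, "fingers": 1},
    {"dx": 0, "dy": 0, "dz": 0.7, "rx": 0, "ry": 0, "rz": 0, "fingers": 1},
    {"dx": 0, "dy": 0, "dz": 0.4, "rx": 0, "ry": 0, "rz": 0, "fingers": 1}
  ]
}}

```text
t: 3.2
tcp_pos: [468.4, -387.4, 263.6]
tool_rot: [0.335, 0.942, 0.0, -0.001]
wrist_force: [-0.3, 0.3, 0.8]
grip_width: 91.4
```

Run:
```python
from h import *
im=snap("scene","s2.png"); s=bot.read_state(); print(s["tcp_pos"],s["t"])
cv2.imwrite("pics/c4.png",cv2.resize(im[200:320,90:260],None,fx=4,fy=4,interpolation=cv2.INTER_CUBIC))
```

```text
[ 468.11144131 -386.98002394  261.82556186] 3.25
```

View pics/c4.png

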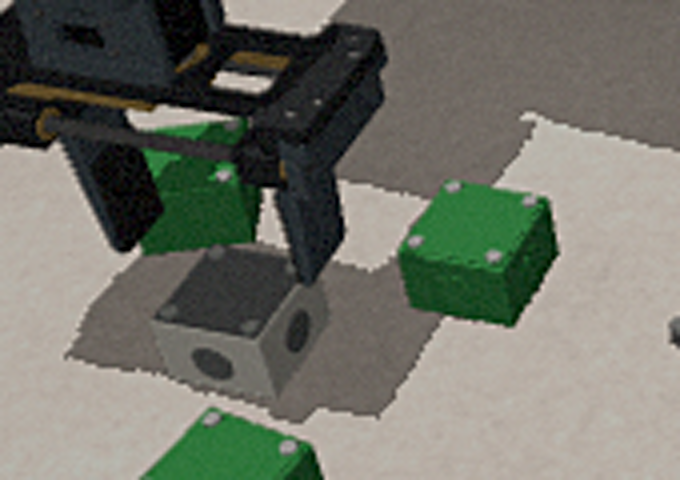

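The fingertips straddle the white box and all green neighbours are clear. Descending and closing.

Request:
{"op": "arm_command", "data": {
  "plan": [
    {"dx": 0, "dy": 0, "dz": 0.8, "rx": 0, "ry": 0, "rz": 0, "fingers": 1},
    {"dx": 0, "dy": 0, "dz": 0.5, "rx": 0, "ry": 0, "rz": 0, "fingers": 1},
    {"dx": 0, "dy": 0, "dz": 0.25, "rx": 0, "ry": 0, "rz": 0, "fingers": 1},
    {"dx": 0, "dy": 0, "dz": 0, "rx": 0, "ry": 0, "rz": 0, "fingers": -1},
    {"dx": 0, "dy": 0, "dz": 0, "rx": 0, "ry": 0, "rz": 0, "fingers": -1}
  ],
  "squeeze": 20
}}

```text
t: 3.75
tcp_pos: [469.0, -387.7, 203.9]
tool_rot: [0.336, 0.942, -0.0, 0.001]
wrist_force: [-0.3, -0.8, -0.2]
grip_width: 77.9
```

Request:
{"op": "arm_command", "data": {
  "plan": [
    {"dx": 0, "dy": 0, "dz": 0, "rx": 0, "ry": 0, "rz": 0, "fingers": -1},
    {"dx": 0, "dy": 0, "dz": 0, "rx": 0, "ry": 0, "rz": 0, "fingers": -1},
    {"dx": 0, "dy": 0, "dz": 0, "rx": 0, "ry": 0, "rz": 0, "fingers": -1},
    {"dx": 0, "dy": 0, "dz": 0, "rx": 0, "ry": 0, "rz": 0, "fingers": -1}
  ],
  "squeeze": 20
}}

```text
t: 4.15
tcp_pos: [468.8, -387.7, 203.7]
tool_rot: [0.336, 0.942, -0.0, 0.001]
wrist_force: [-1.6, -0.2, 8.5]
grip_width: 59.6
```

Request:
{"op": "arm_command", "data": {
  "plan": [
    {"dx": 0, "dy": 0, "dz": -0.6, "rx": 0, "ry": 0, "rz": 0, "fingers": -1},
    {"dx": 0, "dy": 0, "dz": -0.8, "rx": 0, "ry": 0, "rz": 0, "fingers": -1},
    {"dx": 0, "dy": 0, "dz": -0.8, "rx": 0, "ry": 0, "rz": 1, "fingers": -1},
    {"dx": 0, "dy": 0, "dz": -0.3, "rx": 0, "ry": 0, "rz": 1, "fingers": -1},
    {"dx": 0, "dy": 0, "dz": 0, "rx": 0, "ry": 0, "rz": 1, "fingers": -1}
  ]
}}

```text
t: 4.65
tcp_pos: [469.0, -387.7, 305.4]
tool_rot: [0.458, 0.889, -0.001, 0.002]
wrist_force: [-0.2, 0.3, -3.0]
grip_width: 59.8
```

Request:
{"op": "arm_command", "data": {
  "plan": [
    {"dx": 0, "dy": 0, "dz": 0, "rx": 0, "ry": 0, "rz": 1, "fingers": -1},
    {"dx": 0, "dy": 0, "dz": 0, "rx": 0, "ry": 0, "rz": 1, "fingers": -1},
    {"dx": 0, "dy": 0, "dz": 0, "rx": 0, "ry": 0, "rz": 1, "fingers": -1},
    {"dx": 0, "dy": 0, "dz": 0, "rx": 0, "ry": 0, "rz": 1, "fingers": -1},
    {"dx": 0, "dy": 0, "dz": 0, "rx": 0, "ry": 0, "rz": 0.9, "fingers": -1}
  ]
}}

```text
t: 5.15
tcp_pos: [468.5, -387.3, 303.0]
tool_rot: [0.636, 0.772, 0.0, -0.0]
wrist_force: [0.7, -0.4, -1.6]
grip_width: 59.8
```

Run:
```python
from h import *
from scipy.spatial.transform import Rotation as R
im=snap("scene","s3.png"); s=bot.read_state(); print(s["tcp_pos"],s["t"],s["wrist_force"],s["grip_width"],s["joints"])
M=R.from_quat(s["tool_rot"]).as_matrix();print(M.round(3))
print((M.T@(np.array([577.5,-91.2,300])-s["tcp_pos"]))/40)
```

```text
[ 468.58409005 -387.30253717  302.9762857 ] 5.2 [-0.06565178 -1.32564163 -1.18333712] 59.86943673575994 [-7.88931237e-01  5.80510887e-01  1.50116218e+00  8.92507738e-05
  1.05986600e+00 -9.76834342e-01]
[[-0.187  0.982  0.   ]
 [ 0.982  0.187  0.   ]
 [-0.     0.    -1.   ]]
[6.76380588 4.05746117 0.07478496]
```

Request:
{"op": "arm_command", "data": {
  "plan": [
    {"dx": 0.85, "dy": 0.5, "dz": 0, "rx": 0, "ry": 0, "rz": 0, "fingers": -1},
    {"dx": 0.85, "dy": 0.5, "dz": 0, "rx": 0, "ry": 0, "rz": 0, "fingers": -1},
    {"dx": 0.85, "dy": 0.51, "dz": 0, "rx": 0, "ry": 0, "rz": 0, "fingers": -1},
    {"dx": 0.85, "dy": 0.51, "dz": 0, "rx": 0, "ry": 0, "rz": 0, "fingers": -1},
    {"dx": 0.85, "dy": 0.51, "dz": 0, "rx": 0, "ry": 0, "rz": 0, "fingers": -1}
  ]
}}

```text
t: 5.7
tcp_pos: [535.0, -199.4, 303.0]
tool_rot: [0.634, 0.773, 0.0, 0.0]
wrist_force: [0.2, 0.0, -2.2]
grip_width: 60.0
```

Request:
{"op": "arm_command", "data": {
  "plan": [
    {"dx": 0.85, "dy": 0.51, "dz": 0, "rx": 0, "ry": 0, "rz": 0, "fingers": -1},
    {"dx": 0.85, "dy": 0.51, "dz": 0, "rx": 0, "ry": 0, "rz": 0, "fingers": -1},
    {"dx": 0.81, "dy": 0.51, "dz": 0, "rx": 0, "ry": 0, "rz": 0, "fingers": -1},
    {"dx": 0, "dy": 0, "dz": 0.5, "rx": 0, "ry": 0, "rz": 0, "fingers": -1},
    {"dx": 0, "dy": 0, "dz": 0, "rx": 0, "ry": 0, "rz": 0, "fingers": -1}
  ]
}}

```text
t: 6.2
tcp_pos: [574.8, -89.4, 281.3]
tool_rot: [0.633, 0.774, -0.001, -0.001]
wrist_force: [-1.0, -0.4, -0.6]
grip_width: 60.1
```

Run:
```python
from h import *
im=snap("scene","s4.png"); s=bot.read_state(); print(s["tcp_pos"],s["t"],s["wrist_force"],s["grip_width"])
cv2.imwrite("pics/c5.png",cv2.resize(im[130:330,230:430],None,fx=3,fy=3,interpolation=cv2.INTER_CUBIC))
```

```text
[574.80954704 -90.24301666 282.19166763] 6.25 [ 0.35235061 -0.46682061 -0.24987146] 60.060634079084316
```

View pics/c5.png

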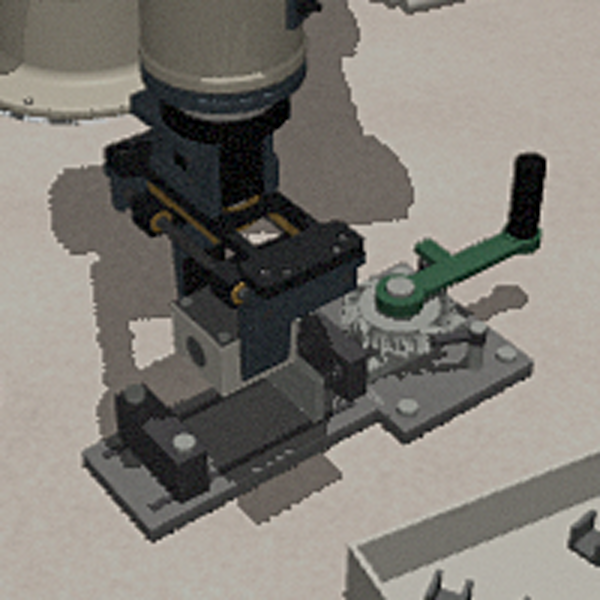

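Run:
```python
from h import *
C=np.array([549.5,51]);cx=np.array([.982,.19]);cy=np.array([-.19,.982])
def cl(x,y,z):
    p=px2w("scene",230+x/3,130+y/3,z)[:2]-C; return (p@cx).round(1),(p@cy).round(1)
print("box bottom corners",cl(238,393,78),cl(180,358,78),"top",cl(243,338,120),cl(174,312,120))
print("jaw top face edge (near,far)",cl(325,372,55),"bottom",cl(325,415,15))
print("fence face top/bot",cl(205,455,55),cl(140,390,55),"bot",cl(207,492,15))
p=np.array([574.8,-90.2])-C; print("tcp",p@cx,p@cy)
print("bed far corners",cl(155,532,15),cl(88,460,15),"hub",cl(400,285,72))
```

```text
box bottom corners (np.float64(29.0), np.float64(-160.4)) (np.float64(-22.5), np.float64(-172.0)) top (np.float64(26.5), np.float64(-153.4)) (np.float64(-21.5), np.float64(-174.6))
jaw top face edge (near,far) (np.float64(26.4), np.float64(-86.7)) bottom (np.float64(27.3), np.float64(-86.8))
fence face top/bot (np.float64(43.8), np.float64(-197.2)) (np.float64(-33.8), np.float64(-198.4)) bot (np.float64(39.3), np.float64(-194.7))
tcp -1.9834000000000458 -143.4654
bed far corners (np.float64(48.6), np.float64(-241.2)) (np.float64(-33.6), np.float64(-243.3)) hub (np.float64(-0.9), np.float64(1.8))
```

Carried upright; the box hangs between jaw and fence in the image. Lowering it.

Request:
{"op": "arm_command", "data": {
  "plan": [
    {"dx": -0.08, "dy": 0.05, "dz": 0.5, "rx": 0, "ry": 0, "rz": 0, "fingers": -1},
    {"dx": 0, "dy": 0, "dz": 0.6, "rx": 0, "ry": 0, "rz": 0, "fingers": -1},
    {"dx": 0, "dy": 0, "dz": 0.3, "rx": 0, "ry": 0, "rz": 0, "fingers": -1},
    {"dx": 0, "dy": 0, "dz": 0.1, "rx": 0, "ry": 0, "rz": 0, "fingers": -1},
    {"dx": 0, "dy": 0, "dz": 0, "rx": 0, "ry": 0, "rz": 0, "fingers": -1}
  ]
}}

```text
t: 6.75
tcp_pos: [577.8, -93.7, 222.9]
tool_rot: [0.635, 0.773, -0.0, -0.0]
wrist_force: [0.1, -0.7, -1.7]
grip_width: 60.1
```

Request:
{"op": "arm_command", "data": {
  "plan": [
    {"dx": 0, "dy": 0, "dz": 0.07, "rx": 0, "ry": 0, "rz": 0, "fingers": -1},
    {"dx": 0, "dy": 0, "dz": 0, "rx": 0, "ry": 0, "rz": 0, "fingers": -1}
  ]
}}

```text
t: 6.95
tcp_pos: [578.0, -93.4, 220.5]
tool_rot: [0.634, 0.773, 0.0, 0.0]
wrist_force: [-0.5, -0.5, -1.6]
grip_width: 60.2
```

Request:
{"op": "arm_command", "data": {
  "plan": [
    {"dx": 0, "dy": 0, "dz": 0.05, "rx": 0, "ry": 0, "rz": 0, "fingers": -1},
    {"dx": 0, "dy": 0, "dz": 0, "rx": 0, "ry": 0, "rz": 0, "fingers": -1}
  ]
}}

```text
t: 7.15
tcp_pos: [578.1, -93.3, 218.5]
tool_rot: [0.634, 0.773, 0.0, 0.001]
wrist_force: [-0.8, 0.9, 4.3]
grip_width: 60.1
```

Contact felt (+4 N). Releasing and rising.

Request:
{"op": "arm_command", "data": {
  "plan": [
    {"dx": 0, "dy": 0, "dz": 0, "rx": 0, "ry": 0, "rz": 0, "fingers": 1},
    {"dx": 0, "dy": 0, "dz": 0, "rx": 0, "ry": 0, "rz": 0, "fingers": 1},
    {"dx": 0, "dy": 0, "dz": 0, "rx": 0, "ry": 0, "rz": 0, "fingers": 1},
    {"dx": 0, "dy": 0, "dz": -0.4, "rx": 0, "ry": 0, "rz": 0, "fingers": 1},
    {"dx": 0, "dy": 0, "dz": -0.8, "rx": 0, "ry": 0, "rz": 0, "fingers": 1}
  ]
}}

```text
t: 7.65
tcp_pos: [577.1, -93.1, 264.6]
tool_rot: [0.634, 0.773, -0.001, -0.002]
wrist_force: [0.2, -1.6, 0.6]
grip_width: 91.3
```

Request:
{"op": "arm_command", "data": {
  "plan": [
    {"dx": 0, "dy": 0, "dz": -0.8, "rx": 0, "ry": 0, "rz": 0, "fingers": 1},
    {"dx": 0, "dy": 0, "dz": -0.8, "rx": 0, "ry": 0, "rz": 0, "fingers": 1},
    {"dx": 0.2, "dy": 0, "dz": -0.8, "rx": 0, "ry": 0, "rz": 0, "fingers": 1},
    {"dx": 0.8, "dy": 0, "dz": -0.2, "rx": 0, "ry": 0, "rz": 0, "fingers": 1},
    {"dx": 1, "dy": 0, "dz": 0, "rx": 0, "ry": 0, "rz": 0, "fingers": 1}
  ]
}}

```text
t: 8.15
tcp_pos: [562.5, -15.0, 371.7]
tool_rot: [0.635, 0.772, 0.001, 0.002]
wrist_force: [0.9, 1.1, -0.7]
grip_width: 91.5
```

Request:
{"op": "arm_command", "data": {
  "plan": [
    {"dx": 1, "dy": 0, "dz": 0, "rx": 0, "ry": 0, "rz": 0, "fingers": 1},
    {"dx": 1, "dy": 0, "dz": 0, "rx": 0, "ry": 0, "rz": 0, "fingers": 1},
    {"dx": 1, "dy": 0, "dz": 0, "rx": 0, "ry": 0, "rz": 0, "fingers": 1},
    {"dx": 1, "dy": 0, "dz": 0, "rx": 0, "ry": 0, "rz": 0, "fingers": 1}
  ]
}}

```text
t: 8.55
tcp_pos: [530.4, 143.6, 370.0]
tool_rot: [0.635, 0.773, 0.0, 0.0]
wrist_force: [0.8, -0.4, -0.1]
grip_width: 91.2
```

Run:
```python
from h import *
im=snap("top","t5.png");im2=snap("scene","s5.png"); s=bot.read_state(); print(s["tcp_pos"],s["t"])
a=cv2.resize(im[200:290,285:385],None,fx=6,fy=6,interpolation=cv2.INTER_CUBIC)[:400]
b=cv2.resize(im2[200:320,240:430],None,fx=4,fy=4,interpolation=cv2.INTER_CUBIC)
cv2.imwrite("pics/c6.png",cv2.resize(b,(760,480)))
C=np.array([549.5,51]);cx=np.array([.982,.19]);cy=np.array([-.19,.982])
p=C+120*cy; print("grip mid",p, "delta",(np.r_[p]-s["tcp_pos"][:2])@np.c_[cy,cx]/40)
```

```text
[529.83278311 145.77138384 369.93570441] 8.65
grip mid [526.7  168.84] delta [0.58121525 0.0326661 ]
```

View pics/c6.png

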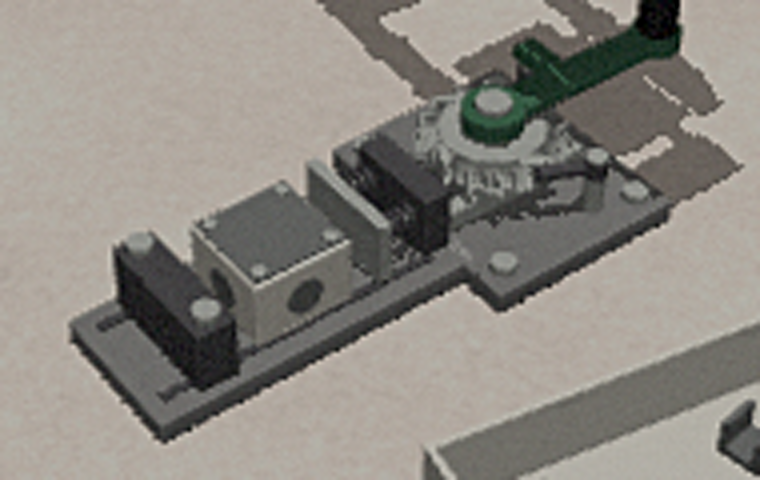

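The box stands upright and square on the bed, between jaw plate (right edge at 388,228) and fence (238,340). The grip is at (657,10) in this crop.

Request:
{"op": "arm_command", "data": {
  "plan": [
    {"dx": 0.56, "dy": 0, "dz": 0, "rx": 0, "ry": 0, "rz": 0, "fingers": 1},
    {"dx": 0, "dy": 0, "dz": 0.4, "rx": 0, "ry": 0, "rz": 0, "fingers": 1},
    {"dx": 0, "dy": 0, "dz": 0.7, "rx": 0, "ry": 0, "rz": 0, "fingers": 1},
    {"dx": 0, "dy": 0, "dz": 0.7, "rx": 0, "ry": 0, "rz": 0, "fingers": 1},
    {"dx": 0, "dy": 0, "dz": 0.5, "rx": 0, "ry": 0, "rz": 0, "fingers": 1}
  ]
}}

```text
t: 9.15
tcp_pos: [526.4, 163.6, 276.4]
tool_rot: [0.634, 0.773, -0.0, -0.0]
wrist_force: [-0.6, -0.1, -0.2]
grip_width: 91.0
```

Request:
{"op": "arm_command", "data": {
  "plan": [
    {"dx": 0, "dy": 0, "dz": 0, "rx": 0, "ry": 0, "rz": 0, "fingers": -1},
    {"dx": 0, "dy": 0, "dz": 0, "rx": 0, "ry": 0, "rz": 0, "fingers": -1},
    {"dx": 0, "dy": 0, "dz": 0, "rx": 0, "ry": 0, "rz": 0, "fingers": -1},
    {"dx": 0, "dy": 0, "dz": 0, "rx": 0, "ry": 0, "rz": 0, "fingers": -1},
    {"dx": 0, "dy": 0, "dz": 0, "rx": 0, "ry": 0, "rz": 0, "fingers": -1}
  ],
  "squeeze": 10
}}

```text
t: 9.65
tcp_pos: [526.9, 164.1, 278.7]
tool_rot: [0.634, 0.773, 0.001, 0.0]
wrist_force: [0.4, 0.3, 0.1]
grip_width: 54.0
```

Request:
{"op": "arm_command", "data": {
  "plan": [
    {"dx": 0, "dy": 0, "dz": 0, "rx": 0, "ry": 0, "rz": 0, "fingers": -1},
    {"dx": 0, "dy": 0, "dz": 0, "rx": 0, "ry": 0, "rz": 0, "fingers": -1},
    {"dx": 0, "dy": 0, "dz": 0, "rx": 0, "ry": 0, "rz": 0, "fingers": -1}
  ],
  "squeeze": 10
}}

```text
t: 9.95
tcp_pos: [526.7, 164.1, 278.0]
tool_rot: [0.634, 0.773, 0.0, 0.0]
wrist_force: [-0.0, -0.1, 0.8]
grip_width: 30.0
```

Run:
```python
from h import *
C=np.array([549.5,51]);cx=np.array([.982,.19]);cy=np.array([-.19,.982])
def cl(x,y,z):
    p=px2w("scene",240+x/4,200+y/4,z)[:2]-C; return (p@cx).round(1),(p@cy).round(1)
print("lid",[cl(*q,57) for q in((192,228),(285,182),(352,238),(258,283))])
print("jaw top",cl(388,228,55),cl(310,163,55),"fence face top",cl(238,318,55),cl(150,238,55),"hub",cl(490,102,72))
s=bot.read_state();print(s["tcp_pos"],s["wrist_force"],s["grip_width"],s["t"]); p=s["tcp_pos"][:2]-C;print(p@cx,p@cy)
```

```text
lid [(np.float64(-25.8), np.float64(-176.1)), (np.float64(-26.9), np.float64(-117.6)), (np.float64(28.9), np.float64(-115.0)), (np.float64(27.6), np.float64(-171.7))]
jaw top (np.float64(32.0), np.float64(-94.4)) (np.float64(-33.5), np.float64(-96.8)) fence face top (np.float64(40.2), np.float64(-192.1)) (np.float64(-34.0), np.float64(-196.2)) hub (np.float64(-0.7), np.float64(-0.7))
[526.65263035 164.0640219  278.0064778 ] [-0.03303619 -0.1066329   0.83008236] 29.9856226649677 9.95
-0.9539528328299056 115.36986973677102
```

Request:
{"op": "arm_command", "data": {
  "plan": [
    {"dx": 0, "dy": 0, "dz": 0, "rx": 0, "ry": 0, "rz": 0, "fingers": -1},
    {"dx": 0, "dy": 0, "dz": 0, "rx": 0, "ry": 0, "rz": 0, "fingers": -1},
    {"dx": 0, "dy": 0, "dz": 0, "rx": 0, "ry": 0, "rz": 0, "fingers": -1}
  ],
  "squeeze": 10
}}

```text
t: 10.25
tcp_pos: [526.7, 164.0, 277.9]
tool_rot: [0.634, 0.773, 0.0, 0.0]
wrist_force: [-0.4, -0.4, -0.3]
grip_width: 23.7
```

Request:
{"op": "arm_command", "data": {
  "plan": [
    {"dx": 0.05, "dy": -0.27, "dz": 0, "rx": 0, "ry": 0, "rz": 0, "fingers": -1},
    {"dx": -0.04, "dy": -0.27, "dz": 0, "rx": 0, "ry": 0, "rz": 0, "fingers": -1},
    {"dx": -0.06, "dy": -0.27, "dz": 0, "rx": 0, "ry": 0, "rz": 0, "fingers": -1},
    {"dx": -0.09, "dy": -0.27, "dz": 0, "rx": 0, "ry": 0, "rz": 0, "fingers": -1},
    {"dx": -0.12, "dy": -0.25, "dz": 0, "rx": 0, "ry": 0, "rz": 0, "fingers": -1}
  ]
}}

```text
t: 10.75
tcp_pos: [476.1, 143.2, 278.0]
tool_rot: [0.634, 0.773, 0.0, 0.0]
wrist_force: [3.8, -3.1, -1.2]
grip_width: 23.8
```

```bash
cat >> h.py <<'E'
C=np.array([549.5,51]);cx=np.array([.982,.19]);cy=np.array([-.19,.982])
def st():
    s=bot.read_state();p=s["tcp_pos"][:2]-C;f=s["wrist_force"][:2]
    print("t",s["t"],"x,y",(p@cx).round(1),(p@cy).round(1),"r",np.hypot(*p).round(1),"q",(0.5-np.arctan2(-(p@cx),p@cy)).round(3),"F",(f@cx).round(1),(f@cy).round(1),s["grip_width"].round(1))
E
python3 -c "
from h import *
st();snap('top','t6.png');snap('scene','s6.png');st()"
```

```text
Traceback (most recent call last):
  File "h.py", line 15, in st
    print("t",s["t"],"x,y",(p@cx).round(1),(p@cy).round(1),"r",np.hypot(*p).round(1),"q",(0.5-np.arctan2(-(p@cx),p@cy)).round(3),"F",(f@cx).round(1),(f@cy).round(1),s["grip_width"].round(1))
                                                                                                                                                                     ^^^^^^^^^^^^^^^^^^^^^
AttributeError: 'float' object has no attribute 'round'
```

Request:
{"op": "arm_command", "data": {
  "plan": [
    {"dx": 0.13, "dy": 0.28, "dz": 0, "rx": 0, "ry": 0, "rz": 0, "fingers": -1},
    {"dx": 0.095, "dy": 0.28, "dz": 0, "rx": 0, "ry": 0, "rz": 0, "fingers": -1},
    {"dx": 0.065, "dy": 0.28, "dz": 0, "rx": 0, "ry": 0, "rz": 0, "fingers": -1},
    {"dx": 0.037, "dy": 0.28, "dz": 0, "rx": 0, "ry": 0, "rz": 0, "fingers": -1},
    {"dx": 0.01, "dy": 0.28, "dz": 0, "rx": 0, "ry": 0, "rz": 0, "fingers": -1}
  ]
}}

```text
t: 11.25
tcp_pos: [529.0, 167.0, 277.9]
tool_rot: [0.634, 0.773, -0.001, 0.0]
wrist_force: [0.6, -13.3, 1.9]
grip_width: 24.0
```

Request:
{"op": "arm_command", "data": {
  "plan": [
    {"dx": -0.015, "dy": 0.28, "dz": 0, "rx": 0, "ry": 0, "rz": 0, "fingers": -1},
    {"dx": -0.04, "dy": 0.28, "dz": 0, "rx": 0, "ry": 0, "rz": 0, "fingers": -1},
    {"dx": -0.07, "dy": 0.28, "dz": 0, "rx": 0, "ry": 0, "rz": 0, "fingers": -1},
    {"dx": -0.1, "dy": 0.28, "dz": 0, "rx": 0, "ry": 0, "rz": 0, "fingers": -1},
    {"dx": -0.13, "dy": 0.26, "dz": 0, "rx": 0, "ry": 0, "rz": 0, "fingers": -1}
  ]
}}

```text
t: 11.75
tcp_pos: [585.5, 163.7, 277.8]
tool_rot: [0.634, 0.773, -0.001, -0.0]
wrist_force: [-4.8, -9.5, 6.1]
grip_width: 23.9
```

```bash
sed -i 's/s\["grip_width"\].round(1)/round(s["grip_width"],1)/' h.py
python3 -c "
from h import *
st();a=snap('top','t6.png');b=snap('scene','s6.png');st()
cv2.imwrite('pics/c7.png',cv2.resize(b[160:320,240:440],None,fx=4,fy=3.75,interpolation=cv2.INTER_CUBIC))"
```

```text
t 11.75 x,y 56.8 103.8 r 118.3 q 1.0 F -6.5 -8.5 23.9
t 11.85 x,y 57.5 103.3 r 118.2 q 1.008 F -3.2 -6.8 23.8
```

View pics/c7.png

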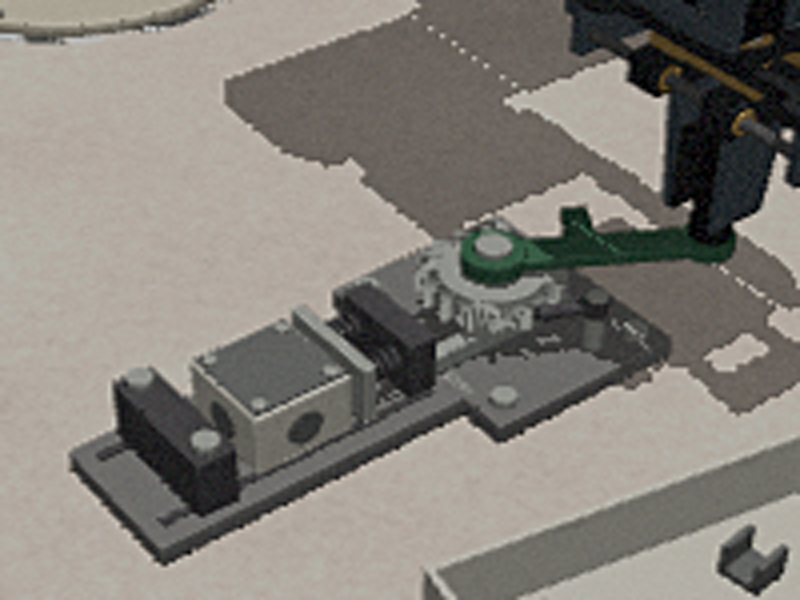

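Stroke 1 worked: the lever is at q≈1.0, the jaw plate has moved about 2 notches and now sits at (340,350), almost at the box. Next are the return and two more strokes.

Request:
{"op": "arm_command", "data": {
  "plan": [
    {"dx": 0.13, "dy": -0.28, "dz": 0, "rx": 0, "ry": 0, "rz": 0, "fingers": -1},
    {"dx": 0.1, "dy": -0.28, "dz": 0, "rx": 0, "ry": 0, "rz": 0, "fingers": -1},
    {"dx": 0.07, "dy": -0.28, "dz": 0, "rx": 0, "ry": 0, "rz": 0, "fingers": -1},
    {"dx": 0.04, "dy": -0.28, "dz": 0, "rx": 0, "ry": 0, "rz": 0, "fingers": -1},
    {"dx": 0.015, "dy": -0.28, "dz": 0, "rx": 0, "ry": 0, "rz": 0, "fingers": -1}
  ],
  "squeeze": 8
}}

```text
t: 12.35
tcp_pos: [527.4, 167.2, 277.9]
tool_rot: [0.634, 0.773, -0.0, 0.0]
wrist_force: [2.3, -6.5, -0.8]
grip_width: 23.4
```

Request:
{"op": "arm_command", "data": {
  "plan": [
    {"dx": -0.01, "dy": -0.28, "dz": 0, "rx": 0, "ry": 0, "rz": 0, "fingers": -1},
    {"dx": -0.037, "dy": -0.28, "dz": 0, "rx": 0, "ry": 0, "rz": 0, "fingers": -1},
    {"dx": -0.065, "dy": -0.28, "dz": 0, "rx": 0, "ry": 0, "rz": 0, "fingers": -1},
    {"dx": -0.095, "dy": -0.28, "dz": 0, "rx": 0, "ry": 0, "rz": 0, "fingers": -1},
    {"dx": -0.13, "dy": -0.28, "dz": 0, "rx": 0, "ry": 0, "rz": 0, "fingers": -1}
  ]
}}

```text
t: 12.85
tcp_pos: [474.6, 143.1, 277.9]
tool_rot: [0.634, 0.773, -0.0, -0.0]
wrist_force: [-0.4, 1.8, 2.2]
grip_width: 23.9
```

```bash
python3 -c "
from h import *
st();bot.get_image('top');st()"
```

```text
t 12.85 x,y -56.1 104.6 r 118.7 q 0.008 F -0.1 1.8 23.9
t 12.9 x,y -57.5 103.9 r 118.7 q -0.005 F -1.8 -1.0 23.6
```

Request:
{"op": "arm_command", "data": {
  "plan": [
    {"dx": 0.13, "dy": 0.28, "dz": 0, "rx": 0, "ry": 0, "rz": 0, "fingers": -1},
    {"dx": 0.095, "dy": 0.29, "dz": 0, "rx": 0, "ry": 0, "rz": 0, "fingers": -1},
    {"dx": 0.065, "dy": 0.28, "dz": 0, "rx": 0, "ry": 0, "rz": 0, "fingers": -1},
    {"dx": 0.037, "dy": 0.29, "dz": 0, "rx": 0, "ry": 0, "rz": 0, "fingers": -1},
    {"dx": 0.01, "dy": 0.28, "dz": 0, "rx": 0, "ry": 0, "rz": 0, "fingers": -1}
  ]
}}

```text
t: 13.4
tcp_pos: [530.1, 167.8, 277.9]
tool_rot: [0.634, 0.773, -0.0, 0.0]
wrist_force: [0.2, -9.4, 2.2]
grip_width: 23.9
```

Request:
{"op": "arm_command", "data": {
  "plan": [
    {"dx": -0.015, "dy": 0.28, "dz": 0, "rx": 0, "ry": 0, "rz": 0, "fingers": -1},
    {"dx": -0.04, "dy": 0.29, "dz": 0, "rx": 0, "ry": 0, "rz": 0, "fingers": -1},
    {"dx": -0.07, "dy": 0.28, "dz": 0, "rx": 0, "ry": 0, "rz": 0, "fingers": -1},
    {"dx": -0.1, "dy": 0.29, "dz": 0, "rx": 0, "ry": 0, "rz": 0, "fingers": -1},
    {"dx": -0.13, "dy": 0.28, "dz": 0, "rx": 0, "ry": 0, "rz": 0, "fingers": -1}
  ]
}}

```text
t: 13.9
tcp_pos: [588.1, 164.3, 277.8]
tool_rot: [0.634, 0.773, -0.001, 0.0]
wrist_force: [-3.3, -8.1, 5.0]
grip_width: 23.8
```

```bash
python3 -c "
from h import *
st();snap('top','t7.png');snap('scene','s7.png');st()"
```

```text
t 13.9 x,y 59.5 103.9 r 119.7 q 1.02 F -4.8 -7.3 23.8
t 14.0 x,y 60.4 103.5 r 119.7 q 1.028 F -2.6 -5.3 24.2
```

Request:
{"op": "arm_command", "data": {
  "plan": [
    {"dx": 0.13, "dy": -0.28, "dz": 0, "rx": 0, "ry": 0, "rz": 0, "fingers": -1},
    {"dx": 0.1, "dy": -0.28, "dz": 0, "rx": 0, "ry": 0, "rz": 0, "fingers": -1},
    {"dx": 0.07, "dy": -0.28, "dz": 0, "rx": 0, "ry": 0, "rz": 0, "fingers": -1},
    {"dx": 0.04, "dy": -0.28, "dz": 0, "rx": 0, "ry": 0, "rz": 0, "fingers": -1},
    {"dx": 0.015, "dy": -0.28, "dz": 0, "rx": 0, "ry": 0, "rz": 0, "fingers": -1}
  ]
}}

```text
t: 14.5
tcp_pos: [528.5, 168.7, 278.0]
tool_rot: [0.634, 0.773, 0.001, -0.0]
wrist_force: [-0.1, 9.0, -1.5]
grip_width: 23.9
```

Request:
{"op": "arm_command", "data": {
  "plan": [
    {"dx": -0.01, "dy": -0.28, "dz": 0, "rx": 0, "ry": 0, "rz": 0, "fingers": -1},
    {"dx": -0.037, "dy": -0.28, "dz": 0, "rx": 0, "ry": 0, "rz": 0, "fingers": -1},
    {"dx": -0.065, "dy": -0.28, "dz": 0, "rx": 0, "ry": 0, "rz": 0, "fingers": -1},
    {"dx": -0.095, "dy": -0.28, "dz": 0, "rx": 0, "ry": 0, "rz": 0, "fingers": -1},
    {"dx": -0.13, "dy": -0.28, "dz": 0, "rx": 0, "ry": 0, "rz": 0, "fingers": -1}
  ]
}}

```text
t: 15.0
tcp_pos: [475.5, 144.1, 277.9]
tool_rot: [0.634, 0.773, -0.0, -0.001]
wrist_force: [-4.1, 6.6, 2.7]
grip_width: 24.3
```

```bash
python3 -c "
from h import *
st();bot.get_image('top');st()"
```

```text
t 15.0 x,y -54.9 105.5 r 118.9 q 0.02 F -2.8 7.3 24.3
t 15.05 x,y -56.4 104.8 r 119.0 q 0.006 F -3.9 2.7 24.1
```

Request:
{"op": "arm_command", "data": {
  "plan": [
    {"dx": 0.13, "dy": 0.28, "dz": 0, "rx": 0, "ry": 0, "rz": 0, "fingers": -1},
    {"dx": 0.095, "dy": 0.29, "dz": 0, "rx": 0, "ry": 0, "rz": 0, "fingers": -1},
    {"dx": 0.065, "dy": 0.28, "dz": 0, "rx": 0, "ry": 0, "rz": 0, "fingers": -1},
    {"dx": 0.037, "dy": 0.28, "dz": 0, "rx": 0, "ry": 0, "rz": 0, "fingers": -1},
    {"dx": 0.01, "dy": 0.28, "dz": 0, "rx": 0, "ry": 0, "rz": 0, "fingers": -1}
  ]
}}

```text
t: 15.55
tcp_pos: [530.3, 168.2, 277.9]
tool_rot: [0.634, 0.773, -0.0, -0.0]
wrist_force: [-0.4, -2.9, 0.2]
grip_width: 24.0
```

Request:
{"op": "arm_command", "data": {
  "plan": [
    {"dx": -0.015, "dy": 0.28, "dz": 0, "rx": 0, "ry": 0, "rz": 0, "fingers": -1},
    {"dx": -0.04, "dy": 0.28, "dz": 0, "rx": 0, "ry": 0, "rz": 0, "fingers": -1},
    {"dx": -0.07, "dy": 0.28, "dz": 0, "rx": 0, "ry": 0, "rz": 0, "fingers": -1},
    {"dx": -0.1, "dy": 0.28, "dz": 0, "rx": 0, "ry": 0, "rz": 0, "fingers": -1},
    {"dx": -0.14, "dy": 0.28, "dz": 0, "rx": 0, "ry": 0, "rz": 0, "fingers": -1}
  ]
}}

```text
t: 16.05
tcp_pos: [588.5, 163.7, 277.8]
tool_rot: [0.635, 0.773, -0.001, 0.0]
wrist_force: [-4.0, -8.4, 5.2]
grip_width: 23.7
```

```bash
python3 -c "
from h import *
st();snap('top','t8.png');b=snap('scene','s8.png');st()
cv2.imwrite('pics/c8.png',cv2.resize(b[200:310,250:380],None,fx=6,fy=5.4,interpolation=cv2.INTER_CUBIC))"
```

```text
t 16.05 x,y 59.7 103.2 r 119.2 q 1.024 F -5.6 -7.5 23.7
t 16.15 x,y 60.5 102.7 r 119.2 q 1.032 F -2.8 -6.4 23.7
```

View pics/c8.png

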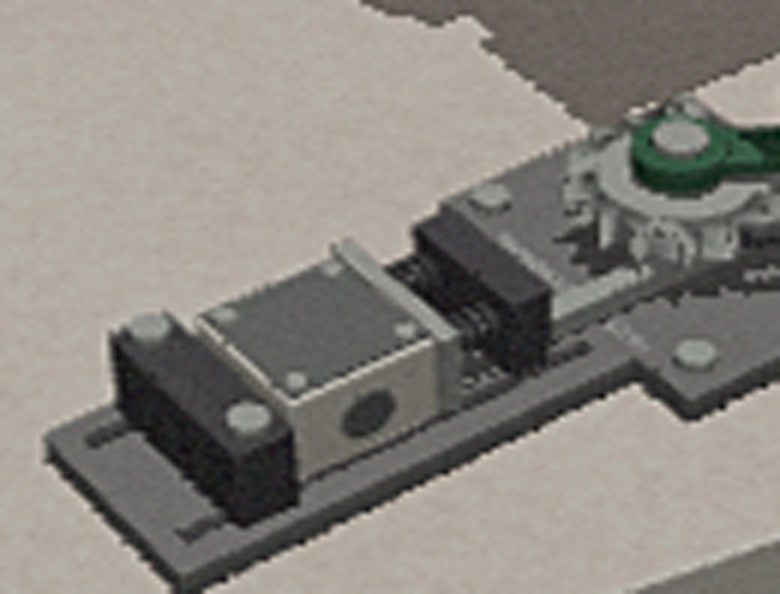

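Now 6 notches in: the jaw is against the box, and the box sits a few mm from the fence (box corner at 297,480 against the fence edge at 300,490). Returning, then imaging for a box-shift measurement.

Request:
{"op": "arm_command", "data": {
  "plan": [
    {"dx": 0.13, "dy": -0.29, "dz": 0, "rx": 0, "ry": 0, "rz": 0, "fingers": -1},
    {"dx": 0.1, "dy": -0.29, "dz": 0, "rx": 0, "ry": 0, "rz": 0, "fingers": -1},
    {"dx": 0.07, "dy": -0.28, "dz": 0, "rx": 0, "ry": 0, "rz": 0, "fingers": -1},
    {"dx": 0.04, "dy": -0.28, "dz": 0, "rx": 0, "ry": 0, "rz": 0, "fingers": -1},
    {"dx": 0.015, "dy": -0.28, "dz": 0, "rx": 0, "ry": 0, "rz": 0, "fingers": -1}
  ]
}}

```text
t: 16.65
tcp_pos: [528.0, 168.0, 278.0]
tool_rot: [0.634, 0.773, 0.0, -0.0]
wrist_force: [0.3, 8.0, -0.8]
grip_width: 24.0
```

Request:
{"op": "arm_command", "data": {
  "plan": [
    {"dx": -0.01, "dy": -0.28, "dz": 0, "rx": 0, "ry": 0, "rz": 0, "fingers": -1},
    {"dx": -0.037, "dy": -0.28, "dz": 0, "rx": 0, "ry": 0, "rz": 0, "fingers": -1},
    {"dx": -0.065, "dy": -0.28, "dz": 0, "rx": 0, "ry": 0, "rz": 0, "fingers": -1},
    {"dx": -0.095, "dy": -0.28, "dz": 0, "rx": 0, "ry": 0, "rz": 0, "fingers": -1},
    {"dx": -0.13, "dy": -0.28, "dz": 0, "rx": 0, "ry": 0, "rz": 0, "fingers": -1}
  ]
}}

```text
t: 17.15
tcp_pos: [475.1, 143.6, 277.9]
tool_rot: [0.634, 0.773, -0.0, -0.001]
wrist_force: [-4.6, 6.6, 3.0]
grip_width: 23.8
```

```bash
python3 -c "
from h import *
st();snap('scene','n6a.png');snap('scene','n6b.png');snap('top','n6t.png');st()"
```

```text
t 17.15 x,y -55.5 105.0 r 118.8 q 0.014 F -3.3 7.4 23.8
t 17.3 x,y -55.6 104.7 r 118.6 q 0.012 F -4.3 7.5 24.0
```

Request:
{"op": "arm_command", "data": {
  "plan": [
    {"dx": 0.13, "dy": 0.28, "dz": 0, "rx": 0, "ry": 0, "rz": 0, "fingers": -1},
    {"dx": 0.095, "dy": 0.28, "dz": 0, "rx": 0, "ry": 0, "rz": 0, "fingers": -1},
    {"dx": 0.065, "dy": 0.28, "dz": 0, "rx": 0, "ry": 0, "rz": 0, "fingers": -1},
    {"dx": 0.037, "dy": 0.28, "dz": 0, "rx": 0, "ry": 0, "rz": 0, "fingers": -1},
    {"dx": 0.01, "dy": 0.28, "dz": 0, "rx": 0, "ry": 0, "rz": 0, "fingers": -1}
  ]
}}

```text
t: 17.8
tcp_pos: [529.7, 167.6, 277.9]
tool_rot: [0.634, 0.773, -0.0, -0.0]
wrist_force: [-1.1, -0.4, 1.2]
grip_width: 23.8
```

Request:
{"op": "arm_command", "data": {
  "plan": [
    {"dx": -0.015, "dy": 0.28, "dz": 0, "rx": 0, "ry": 0, "rz": 0, "fingers": -1},
    {"dx": -0.04, "dy": 0.28, "dz": 0, "rx": 0, "ry": 0, "rz": 0, "fingers": -1},
    {"dx": -0.07, "dy": 0.28, "dz": 0, "rx": 0, "ry": 0, "rz": 0, "fingers": -1},
    {"dx": -0.1, "dy": 0.28, "dz": 0, "rx": 0, "ry": 0, "rz": 0, "fingers": -1},
    {"dx": -0.14, "dy": 0.28, "dz": 0, "rx": 0, "ry": 0, "rz": 0, "fingers": -1}
  ]
}}

```text
t: 18.3
tcp_pos: [587.7, 163.2, 277.8]
tool_rot: [0.634, 0.773, -0.001, -0.0]
wrist_force: [-6.3, -7.6, 4.7]
grip_width: 23.7
```

```bash
python3 -c "
from h import *
st();snap('scene','n8f.png');st()"
```

```text
t 18.3 x,y 58.8 103.0 r 118.5 q 1.019 F -7.7 -6.3 23.7
t 18.35 x,y 60.3 102.0 r 118.5 q 1.034 F -3.0 -5.6 23.7
```

Return to the back position, then measure the box shift between the 6- and 8-notch images.

Request:
{"op": "arm_command", "data": {
  "plan": [
    {"dx": 0.13, "dy": -0.28, "dz": 0, "rx": 0, "ry": 0, "rz": 0, "fingers": -1},
    {"dx": 0.1, "dy": -0.28, "dz": 0, "rx": 0, "ry": 0, "rz": 0, "fingers": -1},
    {"dx": 0.07, "dy": -0.28, "dz": 0, "rx": 0, "ry": 0, "rz": 0, "fingers": -1},
    {"dx": 0.04, "dy": -0.28, "dz": 0, "rx": 0, "ry": 0, "rz": 0, "fingers": -1},
    {"dx": 0.015, "dy": -0.28, "dz": 0, "rx": 0, "ry": 0, "rz": 0, "fingers": -1}
  ]
}}

```text
t: 18.85
tcp_pos: [528.1, 167.4, 278.0]
tool_rot: [0.634, 0.773, 0.0, -0.0]
wrist_force: [-0.2, 6.2, -1.4]
grip_width: 24.0
```

Request:
{"op": "arm_command", "data": {
  "plan": [
    {"dx": -0.01, "dy": -0.28, "dz": 0, "rx": 0, "ry": 0, "rz": 0, "fingers": -1},
    {"dx": -0.037, "dy": -0.28, "dz": 0, "rx": 0, "ry": 0, "rz": 0, "fingers": -1},
    {"dx": -0.065, "dy": -0.28, "dz": 0, "rx": 0, "ry": 0, "rz": 0, "fingers": -1},
    {"dx": -0.095, "dy": -0.28, "dz": 0, "rx": 0, "ry": 0, "rz": 0, "fingers": -1},
    {"dx": -0.13, "dy": -0.29, "dz": 0, "rx": 0, "ry": 0, "rz": 0, "fingers": -1}
  ]
}}

```text
t: 19.35
tcp_pos: [474.9, 143.0, 277.9]
tool_rot: [0.634, 0.773, -0.0, -0.001]
wrist_force: [-1.8, 4.3, 2.0]
grip_width: 23.9
```

```bash
cat > m.py <<'E'
from h import *
import sys
def g(f): return cv2.cvtColor(cv2.imread("pics/"+f),cv2.COLOR_BGR2GRAY).astype(np.float32)
def along(a,b,c,z,w=(26,22)):   # mm along clamp -y of patch around clamp point c=(x,y)
    P=lambda y:np.array(w2px("scene",[*(C+c[0]*cx+y*cy),z]))
    u,v=np.round(P(c[1])).astype(int); j=P(c[1]-1)-P(c[1])
    A=a[v-w[1]//2:v+w[1]//2,u-w[0]//2:u+w[0]//2]; best=[]
    B=b[v-w[1]//2-8:v+w[1]//2+8,u-w[0]//2-14:u+w[0]//2+14]
    up=4; r=cv2.matchTemplate(cv2.resize(B,None,fx=up,fy=up,interpolation=3),cv2.resize(A,None,fx=up,fy=up,interpolation=3),cv2.TM_CCOEFF_NORMED)
    _,m,_,l=cv2.minMaxLoc(r); d=np.array(l)/up-[14,8]
    return round(float(d@j/(j@j)),2),round(m,3),d
E
python3 - <<'E'
from m import *
st();snap('scene','n8a.png');snap('scene','n8b.png');st()
def run(p,q):
    a=(g(p+'a.png')+g(p+'b.png'))/2; b=(g(q+'a.png')+g(q+'b.png'))/2
    print("lid",along(a,b,(0,-161),57,(44,32)),"side",along(a,b,(30,-155),36),"carriage",along(a,b,(0,-108),50,(30,26)),"fence",along(a,b,(0,-206),50))
run('n6','n8')
E
```

```text
t 19.35 x,y -55.8 104.5 r 118.4 q 0.01 F -0.9 4.5 23.9
t 19.45 x,y -56.4 104.0 r 118.3 q 0.003 F -4.8 8.8 23.8
lid (4.88, 0.894, array([-2.,  1.])) side (0.0, 0.885, array([0., 0.])) carriage (5.15, 0.913, array([-2.,  1.])) fence (0.0, 0.867, array([0., 0.]))
```

```bash
cat >> m.py <<'E'
def rect(fs,z=55,s=5):
    im=sum(cv2.imread("pics/"+f).astype(np.float32) for f in fs)/len(fs)
    W=[(-50,-60),(50,-60),(50,-220),(-50,-220)]
    src=np.float32([w2px("scene",[*(C+x*cx+y*cy),z]) for x,y in W])
    dst=np.float32([(0 if y==-60 else 160*s,(50+x)*s/2) for x,y in W])
    return cv2.warpPerspective(im,cv2.getPerspectiveTransform(src,dst),(160*s,50*s),flags=cv2.INTER_CUBIC)
E
python3 - <<'E'
from m import *
o=[np.clip(rect(f)*1.4,0,255) for f in(['s5.png'],['n6a.png','n6b.png'])]+[np.clip(rect(['n8a.png','n8b.png'])*1.4,0,255)]
o=[x[20:215] for x in o]
for x in o:
    for k in range(0,160,10): cv2.line(x,(k*5,0),(k*5,12 if k%50 else 25),(0,0,255),1)
cv2.imwrite('pics/c9.png',np.vstack(o))
E
```

```text
[ WARN:0@1.233] global loadsave.cpp:1063 imwrite_ Unsupported depth image for selected encoder is fallbacked to CV_8U.
```

View pics/c9.png

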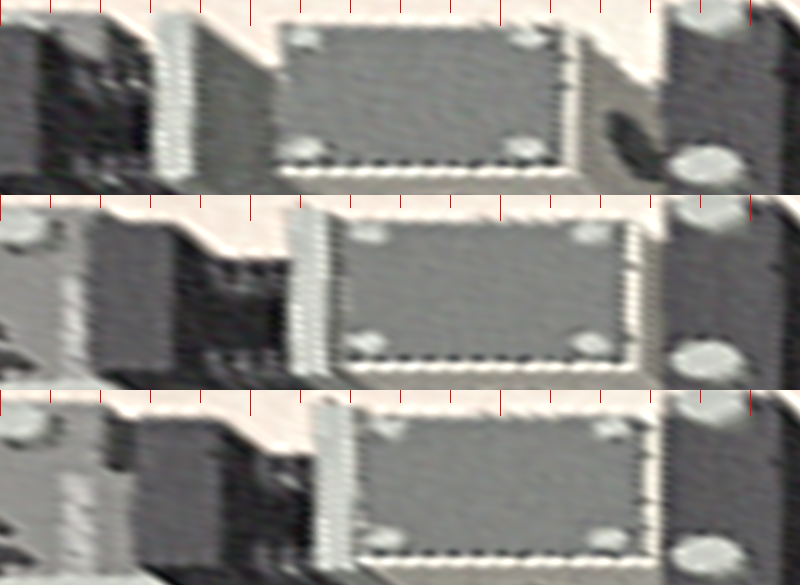

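The rectified view at 5 px/mm (rows: 0, 6 and 8 notches) shows:
- Carriage right edge at 38, 175 and 220, matching the notch count.
- Carriage-to-jaw gap at 117, 115 and 95 px, so the springs are compressed about 4.3 mm. That is about 17 N, with the box on the fence.

Two more notches should give about 55 N, so one more full stroke.

Request:
{"op": "arm_command", "data": {
  "plan": [
    {"dx": 0.13, "dy": 0.28, "dz": 0, "rx": 0, "ry": 0, "rz": 0, "fingers": -1},
    {"dx": 0.095, "dy": 0.28, "dz": 0, "rx": 0, "ry": 0, "rz": 0, "fingers": -1},
    {"dx": 0.065, "dy": 0.28, "dz": 0, "rx": 0, "ry": 0, "rz": 0, "fingers": -1},
    {"dx": 0.037, "dy": 0.28, "dz": 0, "rx": 0, "ry": 0, "rz": 0, "fingers": -1},
    {"dx": 0.01, "dy": 0.28, "dz": 0, "rx": 0, "ry": 0, "rz": 0, "fingers": -1}
  ],
  "squeeze": 12
}}

```text
t: 19.95
tcp_pos: [528.7, 167.2, 277.9]
tool_rot: [0.634, 0.773, -0.001, -0.0]
wrist_force: [-4.8, -2.4, 3.8]
grip_width: 23.8
```

Request:
{"op": "arm_command", "data": {
  "plan": [
    {"dx": -0.015, "dy": 0.28, "dz": 0, "rx": 0, "ry": 0, "rz": 0, "fingers": -1},
    {"dx": -0.04, "dy": 0.28, "dz": 0, "rx": 0, "ry": 0, "rz": 0, "fingers": -1},
    {"dx": -0.07, "dy": 0.28, "dz": 0, "rx": 0, "ry": 0, "rz": 0, "fingers": -1},
    {"dx": -0.1, "dy": 0.28, "dz": 0, "rx": 0, "ry": 0, "rz": 0, "fingers": -1},
    {"dx": -0.14, "dy": 0.28, "dz": 0, "rx": 0, "ry": 0, "rz": 0, "fingers": -1}
  ]
}}

```text
t: 20.45
tcp_pos: [586.5, 163.1, 277.8]
tool_rot: [0.634, 0.773, -0.001, -0.001]
wrist_force: [-10.1, -5.0, 6.8]
grip_width: 23.7
```

```bash
python3 -c "
from h import *
st();bot.get_image('top');st()"
```

```text
t 20.45 x,y 57.6 103.1 r 118.1 q 1.01 F -10.9 -3.0 23.7
t 20.5 x,y 59.1 102.2 r 118.0 q 1.024 F -6.8 -3.1 23.9
```

Request:
{"op": "arm_command", "data": {
  "plan": [
    {"dx": 0.13, "dy": -0.28, "dz": 0, "rx": 0, "ry": 0, "rz": 0, "fingers": -1},
    {"dx": 0.1, "dy": -0.28, "dz": 0, "rx": 0, "ry": 0, "rz": 0, "fingers": -1},
    {"dx": 0.07, "dy": -0.28, "dz": 0, "rx": 0, "ry": 0, "rz": 0, "fingers": -1},
    {"dx": 0.04, "dy": -0.28, "dz": 0, "rx": 0, "ry": 0, "rz": 0, "fingers": -1},
    {"dx": 0.015, "dy": -0.28, "dz": 0, "rx": 0, "ry": 0, "rz": 0, "fingers": -1}
  ]
}}

```text
t: 21.0
tcp_pos: [528.0, 166.8, 278.0]
tool_rot: [0.634, 0.773, 0.0, -0.0]
wrist_force: [1.2, 3.4, -2.0]
grip_width: 23.8
```

Run:
```python
from m import *
st();snap('scene','n10a.png');snap('scene','n10b.png');st()
o=[np.clip(rect(f)*1.4,0,255)[20:215] for f in(['n6a.png','n6b.png'],['n8a.png','n8b.png'],['n10a.png','n10b.png'])]
for x in o:
    for k in range(0,160,10): cv2.line(x,(k*5,0),(k*5,12 if k%50 else 25),(0,0,255),1)
cv2.imwrite('pics/c10.png',np.vstack(o).astype(np.uint8))
```

```text
t 21.0 x,y 0.9 117.8 r 117.7 q 0.508 F 1.9 3.1 23.8
t 21.1 x,y 0.2 117.7 r 117.7 q 0.502 F 0.0 6.9 23.9
```

View pics/c10.png

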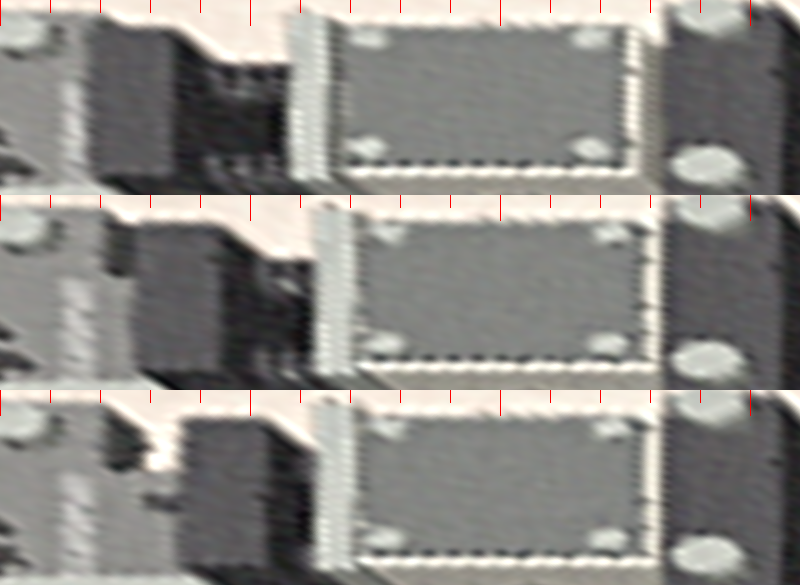

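Carriage right edge is now at 268 with the jaw still at 315. The gap shrank from 117 to 47 px, so compression is about 14 mm, or about 56 N, with the box tight on the fence. Letting go of the grip and withdrawing.

Request:
{"op": "arm_command", "data": {
  "plan": [
    {"dx": 0, "dy": 0, "dz": 0, "rx": 0, "ry": 0, "rz": 0, "fingers": 1},
    {"dx": 0, "dy": 0, "dz": 0, "rx": 0, "ry": 0, "rz": 0, "fingers": 1},
    {"dx": 0, "dy": 0, "dz": 0, "rx": 0, "ry": 0, "rz": 0, "fingers": 1},
    {"dx": 0, "dy": 0, "dz": 0, "rx": 0, "ry": 0, "rz": 0, "fingers": 1},
    {"dx": 0, "dy": 0, "dz": 0, "rx": 0, "ry": 0, "rz": 0, "fingers": 1}
  ]
}}

```text
t: 21.6
tcp_pos: [529.1, 166.4, 277.9]
tool_rot: [0.634, 0.773, -0.0, -0.0]
wrist_force: [0.5, 0.4, -0.3]
grip_width: 60.8
```

Request:
{"op": "arm_command", "data": {
  "plan": [
    {"dx": 0, "dy": 0, "dz": -0.4, "rx": 0, "ry": 0, "rz": 0, "fingers": 1},
    {"dx": 0, "dy": 0, "dz": -0.8, "rx": 0, "ry": 0, "rz": 0, "fingers": 1},
    {"dx": 0, "dy": 0, "dz": -0.8, "rx": 0, "ry": 0, "rz": 0, "fingers": 1},
    {"dx": 0, "dy": 0, "dz": -0.4, "rx": 0, "ry": 0, "rz": 0, "fingers": 1},
    {"dx": 0, "dy": 0, "dz": 0, "rx": 0, "ry": 0, "rz": 0, "fingers": 1}
  ]
}}

```text
t: 22.1
tcp_pos: [529.5, 166.5, 376.2]
tool_rot: [0.634, 0.773, 0.002, 0.001]
wrist_force: [0.1, 0.5, 0.2]
grip_width: 91.1
```

Run:
```python
from m import *
snap('scene','fa.png');snap('scene','fb.png');st()
a=rect(['n10a.png','n10b.png']);b=rect(['fa.png','fb.png'])
print("mean diff jaw-box-fence region",np.abs(a-b)[40:200,170:780].mean(), "n8 vs n10",np.abs(a-rect(['n8a.png','n8b.png']))[40:200,170:780].mean())
print(bot.read_state()["wrist_force"],bot.finish_job())
```

```text
t 22.2 x,y 1.7 117.2 r 117.2 q 0.515 F -1.5 0.2 91.1
mean diff jaw-box-fence region 1.9188535 n8 vs n10 7.4132266
the job is handed in; nothing more can be done
[-1.50354332 -0.12713269 -0.63920546] None
```

The white junction box is clamped between the jaw and the fence, and I handed the job in at about 22 s. No verdict was reported.

**What I did:** I picked the box from among the green look-alikes and set it square on the bed. I let go, then worked the ratchet lever through five full strokes (10 notches). I released the grip near mid-travel and raised the gripper clear.

**Last checks:**
- **Clamping force:** the jaw springs are compressed about 14 mm in the images, which works out to roughly 56 N. It is accurate to a few newtons and falls within the 25 to 75 N range. The fence stopped the box after about 7 notches.
- **After letting go:** the jaw, box and fence had not moved in the pictures, and the wrist force was close to zero with the gripper open and clear.
- **Force on the grip:** wrist readings stayed below about 14 N throughout, mostly friction from the pads sliding along the post.

**What failed or disagreed:**
- My first five move calls were refused because their rows left out some fields; nothing moved.
- A first image-matching measurement of the box shift gave inconsistent numbers. I dropped it and measured from a rectified view instead, which agreed with the notch count.
- I never read the clamping force directly; the 56 N comes from the measured spring compression.

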